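Bring a castor's valve to the top, spoke by spoke

TASK

The spoked castor wheel standing upside down on the bench has sealant in its tyre, so before the air line goes on, its valve must come to the top. Gently push one spoke after another with the fingertips, not squeezing or striking them hard, and draw the fingers clear of the wheel between pushes, until the valve stem stands straight above the axle and the wheel is at rest. Keep off the freshly sealed tyre and the valve stem, do not tip, shift or lift the castor, and leave the spanner, the nut and the spray can alone.

Things in the scene. Friction and masses are not known exactly. Their poses are not given: they have to be found in the camera images.
- castor: Loose steel castor, upside down, 3.8 kg with its wheel. Origin: centre of the underside of its mounting plate (170 mm in x, 130 in y, 8 thick) on the bench; z up, x away from the robot along the axle, y left along the wheel's plane. The wheel's upper half is free. Pushed with more than about 8 N at spoke height it tips or slides.
- wheel (a joint): How far the valve stem is turned clockwise from straight up (rad), seen from the robot's side: 0 and 6.283 straight above the axle, 3.142 straight below, 1.571 to the right (-y of the castor). Starts between 2.3 and 4.0, turns endlessly either way. Stiff bearing: about 0.15 N m (3 N at a spoke); pushed slowly it stops when let go, pushed fast it coasts 0.1 rad.
- wheel_center (a point): Centre of the wheel on the axle, in its middle plane, 168 mm above the castor's underside; turns with the wheel: x along the axle away from the robot, z from the hub to the valve.
- valve_tip (a point): End of the valve stem's cap, 61 mm from the axle in the wheel's middle plane; the only stem on the wheel.
- spokes: Six pairs of round steel bars, 8 mm thick, 60 degrees apart, at 30, 90, 150 degrees either side of the valve. A front spoke runs from 18 mm off the axle, 43 mm in front of the wheel's middle plane (towards the robot), to the rim 90 mm off the axle, 12 mm in front of it; the back ones mirror them. Hub 44 mm across, 90 long. Origin and axes as wheel_center.
- tyre: Black pneumatic tyre with a block tread, 278 mm across, 44 mm thick (22 mm either side of the middle plane), on a grey rim with an inner radius of 90 mm. Freshly sealed: not to be touched. Origin and axes as wheel_center.
- valve_stem: Valve stem with a rubber foot, brass tube and black cap, 8 to 16 mm thick, standing 30 mm in from the rim towards the hub. Not to be touched. Origin and axes as wheel_center (the stem lies along +z, from 61 to 91 mm).
- spanner: Loose 180 mm spanner lying on the bench to the left of the castor; bystander. Origin at its centre.
- axle_nut: Loose hexagon nut, 24 mm, lying between the castor and the robot; bystander. Origin at its underside.
- spray_can: Loose spray can, 52 mm across, 203 mm tall, standing to the right of the castor; bystander. Origin at its underside.
- axle_front (a point): Centre of the robot-side face of the front fork leg, on the axle, 168 mm up, 54 mm before the wheel's middle plane; axes as the castor's. Axle, washer and hex nut (27 mm) stand out 15 mm more. The front and the back leg are 4 mm plates at castor x = -52 and +52 mm, 50 mm wide at the axle with rounded tops 25 mm above it, about 100 mm wide at the mounting plate.

How it is judged:
By the outcome, as a careful person would: the job done as asked, in the order asked, and still so for the second after the job is handed in, with the robot touching nothing.
It also fails if it takes over 58 s, if anything falls off the work surface, if the arm or the gripper's body presses on something with over 40 N, if the wrist force passes 120 N, or if a joint passes its speed limit or range.

ROBOT

A 7-joint arm with a two-finger parallel gripper is mounted at the origin on a cart in front of the work surface, level with it; the furniture and walls round the work are solid. World frame = base frame: x ahead of the robot, y to its left, z up, the work surface at z = 0. Lengths are in m, angles in rad, forces in N, time in s.
With the tool pointing down it reaches from about 0.4 to 0.85 m from the base axis. Payload 6.9 kg.
Tool frame: the origin (TCP) lies at the very end of the fingers, on their centre line; the grasp point (between the pads) lies 19 mm behind it; z points along the fingers, y is the line along which they close (so a half turn about z gives the same grasp; the last joint's range is limited). The gripper opens to 85 mm and grips with 20 to 120 N. Pads are 22 mm wide; open, the fingers measure 114 mm over their backs; the gripper's body (76 mm by 85 mm) begins 54 mm behind the grasp point. The pads swing forward as they close: fully open they stand 13 mm farther back than shut.
Start: joints at [-1.044, 0.507, -0.238, 1.5, 0.126, 1.149, -0.155], TCP at [0.256, 0.57, 0.231] pointing down, gripper open.
Joint ranges: [-3.08, 3.08], [-0.24, 2.05], [-1.43, 1.35], [0, 2.5], [-1.52, 4.66], [0.17, 1.96], [-2.89, 2.89]. Speed limits (rad/s): [2.39, 2.39, 3.14, 3.14, 3.14, 3.14, 3.14].

INTERFACE

Orientations are given as a rotation vector (axis times angle).
In Python, from rig import * gives the robot as it stands.
- The arm moves only by the shell command python3 -m inch 'ROWS' [FORCE]. ROWS is JSON, a list of rows, each a list of 7 numbers: the shift along the tool's x, y, z scaled (see below), then the turn, a rotation vector about the tool's x, y, z scaled (see below), then the closure, from -1 (fully open) to 1 (shut). A call has 1 to 10 rows; each row shifts and turns the commanded pose from where the row before left it, along the tool's axes as they then stand; what a row does not reach is not made up. The controller multiplies each number of a shift by 800 mm and each number of a turn by 360 degrees. A row lasts 1/8 s, in which the tool goes at most 62.5 mm and 10.7 degrees, less where a joint would pass 70% of its speed; a pose out of reach is approached as far as the arm can. A call with a number of a shift or a turn outside -1 to 1 is refused whole. A call with a gripper value outside its range is refused whole. The fingers move at their own pace and stop on an object; FORCE is the grip in N (left out, the last holds). Time passes only in rows, so rows that do not move let the fingers close. It gives the time, the measured TCP pose, the force, the opening and the grip force at its end, in the units of the state.
- get_obs(): the state, without advancing time (a new reading comes with each control period).
- read_camera(name): name is "scene" or "top" or "wrist"; returns a dict with "color" (420x560x3 uint8, red, green, blue), "depth" (420x560 float32, m along the optical axis (not along the pixel's ray), 0 where there is no reading), "vertical_fov" (degrees; the focal length in pixels is half the picture's height over the tangent of half this angle, whatever the lens; pixels are square), "cx", "cy" (the principal point, pixels), "k1" (the pictures are not rectified: a ray, as slopes to the right and down, at radius r is drawn at 1 + k1 r^2 times it, then the intrinsics apply), "R" (3x3) and "t" (3): a world point X has camera coordinates R X + t. Camera axes: x right, y down, z forward; pixel columns grow to the right and rows downward; lengths in m; the calibration is good to about 2 mm. A picture is of the moment at which its call begins.
- job_done(): hands the job in; it is judged then, once.
The state is a dict: "clock": time; "qpos": joint angles; "qvel": joint speeds; "joint_torque": joint torques, N m; "tcp_pos": TCP position; "ee_rot": TCP orientation; "force": force on the tool from outside, world axes, zero at the start; "moment": the same for the moment, N m; "gripper_width": opening from 0.0 (shut) to 1.0 (fully open); "finger_force": force on a finger pad.
Only numpy, scipy, OpenCV 4.12 (cv2) and the standard library are available. Lean on these libraries where they do the work, as an engineer would, in place of code of your own. Each camera call takes 0.05 s, during which the arm holds its last target. There are 200 camera calls.

## Working session

There is one attempt and no reset: what is moved stays moved. The work goes in short steps, Python scripts to look and compute and a shell command to move; the robot and the scene stay as the last step left them, time stands still between calls to the robot, and variables do not carry over. Pictures are saved under pics/ and viewed, at most 10 in all, crops included, and the job is handed in when it is done.

```bash
mkdir -p pics; ls; cat > h.py <<'E'
from rig import *
import numpy as np, cv2
from scipy.spatial.transform import Rotation as Ro
def K(c):
    f=210/np.tan(np.radians(c["vertical_fov"])/2); return np.array([[f,0,c["cx"]],[0,f,c["cy"]],[0,0,1.]])
def proj(c,P):
    P=np.atleast_2d(P); d=np.array([c["k1"],0,0,0,0.])
    return cv2.projectPoints(P,cv2.Rodrigues(np.array(c["R"]))[0],np.array(c["t"],float),K(c),d)[0][:,0]
def ray(c,u,v):
    p=cv2.undistortPointsIter(np.array([[[u,v]]],float),K(c),np.array([c["k1"],0,0,0,0.]),None,None,(3,50,1e-9))[0,0]
    return np.array([p[0],p[1],1.])
def pt(c,u,v,z=None):
    if z is None: 
        w=c["depth"][int(v)-1:int(v)+2,int(u)-1:int(u)+2]; z=np.median(w[w>0]) if (w>0).any() else 0
    R=np.array(c["R"]); return R.T@(ray(c,u,v)*z-np.array(c["t"]))
def save(c,n,crop=None,s=1):
    im=c["color"][:,:,::-1]
    if crop: a,b,w,h=crop; im=im[b:b+h,a:a+w]
    cv2.imwrite(n,cv2.resize(im,None,fx=s,fy=s,interpolation=cv2.INTER_CUBIC))
E
python3 - <<'E'
from h import *
import pickle
o=get_obs();print(o)
cs={n:read_camera(n) for n in("scene","top")}
pickle.dump(cs,open("c0.pkl","wb"))
for n,c in cs.items(): print(n,c["vertical_fov"],c["k1"],-np.array(c["R"]).T@c["t"],np.array(c["R"]).round(2).tolist())
im=np.hstack([cs[n]["color"] for n in cs])[:,:,::-1]
cv2.imwrite("pics/a.png",cv2.resize(cs["scene"]["color"][:,:,::-1],(784,588)))
cv2.imwrite("pics/b.png",cv2.resize(cs["top"]["color"][:,:,::-1],(784,588)))
E
```

```text
pics
{'clock': 0.0, 'qpos': array([-1.04349222,  0.50835487, -0.23752424,  1.50115055,  0.12570687,
        1.1489036 , -0.15478197]), 'qvel': array([-1.95266792e-03, -1.61043779e-03, -3.24410583e-04, -5.36154758e-05,
        1.70172288e-03,  1.37420596e-03, -1.05790409e-03]), 'joint_torque': array([-8.93001143e-04, -6.20591784e+01, -2.18706496e+00, -2.49650216e+01,
        1.26380991e-02,  1.21899162e-02,  2.30085612e-05]), 'tcp_pos': array([0.25574318, 0.5697181 , 0.23041297]), 'ee_rot': array([-6.57534548e-01, -3.07165987e+00,  2.81668284e-03]), 'force': array([ 0.14832602, -0.08155076,  0.58385276]), 'moment': array([-0.04063048,  0.00196566, -0.0281836 ]), 'finger_force': 0.0, 'gripper_width': 1.000752602556272}
scene 52.2617589574501 -0.06321880016082146 [ 0.16281626 -0.32292722  0.79942659] [[0.65, -0.76, -0.01], [-0.58, -0.49, -0.65], [0.49, 0.43, -0.76]]
top 49.387161372256415 -0.01961135745647138 [0.50133731 0.02309263 1.01509579] [[-0.01, -1.0, -0.03], [-0.99, 0.01, -0.11], [0.11, 0.03, -0.99]]
```

View pics/a.png

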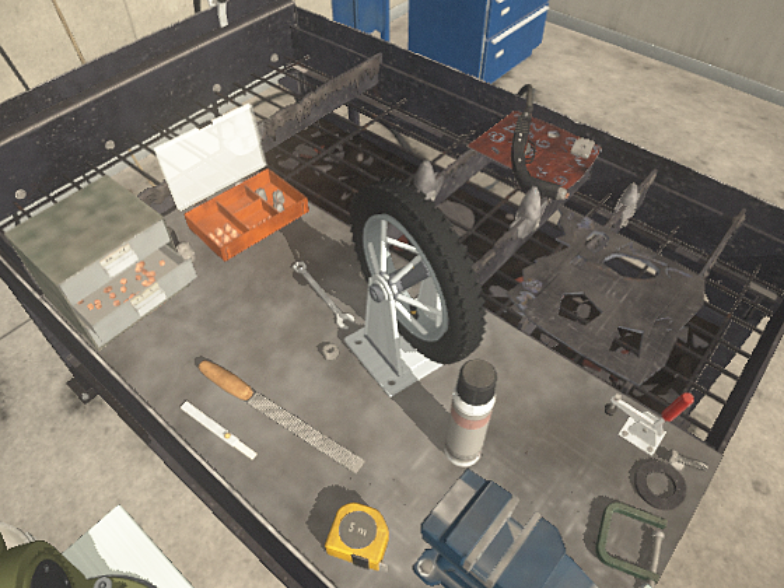

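View pics/b.png

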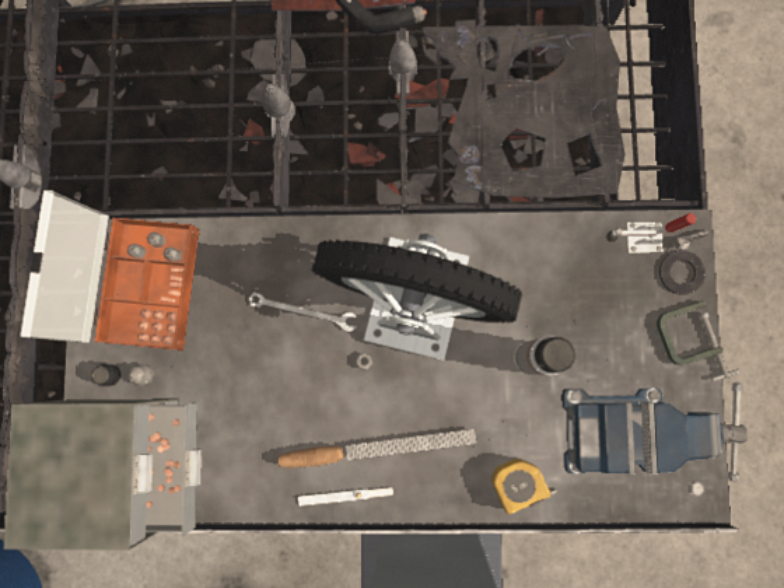

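Scene: wheel centred near (415,270), front axle nut at (380,290), can at (470,415). Top: tyre runs from (315,260) to (520,305), plate corners near (365,340), (443,358), nut at (363,360).

```bash
python3 - <<'E'
from h import *
import pickle
cs=pickle.load(open("c0.pkl","rb"))
save(cs["scene"],"pics/c.png",(235,120,120,90*2-20),5 if 0 else 3.7)
c=cs["top"]; 
P=[]
for v in range(160,240):
  for u in range(215,385):
    z=c["depth"][v,u]
    if z>0: P.append(pt(c,u,v,z))
P=np.array(P); T=P[(P[:,2]>0.22)&(P[:,2]<0.33)]
print(len(T),T.min(0),T.max(0))
q=T[(T[:,2]>.2)]; m=q.mean(0); w,V=np.linalg.eigh(np.cov(q[:,:2].T)); print(m,np.sqrt(w),V[:,1],np.degrees(np.arctan2(-V[0,1],V[1,1])))
# robust: tyre min-area rect
r=cv2.minAreaRect(q[:,:2].astype(np.float32)*1000); print(r)
for u,v in((365,341),(443,358),(468,255),(388,238)):  # plate corners in 784 image
    u/=1.4;v/=1.4; R=np.array(c["R"]); o=-R.T@c["t"]; d=R.T@ray(c,u,v); print((o+d*(0.008-o[2])/d[2]).round(4))
s=cs["scene"]; print("axlenut",pt(s,377/1.4,291/1.4), "can",pt(s,476/1.4,380/1.4),"nut",pt(s,329/1.4,350/1.4))
E
```

```text
3958 [ 0.56930978 -0.10226529  0.22002774] [0.66526234 0.15315919 0.310686  ]
[0.61277877 0.02458698 0.28104878] [0.01236908 0.0673271 ] [0.24853483 0.96862296] -14.390827796336085
((613.2576293945312, 27.359420776367188), (256.56988525390625, 52.262123107910156), 75.05684661865234)
[0.5497 0.1088 0.008 ]
[ 0.522  -0.0136  0.008 ]
[ 0.6851 -0.0559  0.008 ]
[0.7145 0.0715 0.008 ]
axlenut [0.55617116 0.03639354 0.17747927] can [ 0.51261622 -0.15572497  0.20185757] nut [0.52221484 0.11419422 0.0020828 ]
```

View pics/c.png

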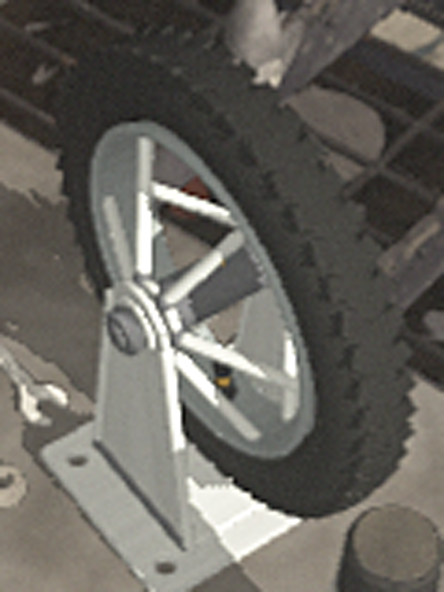

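```bash
cat >> h.py <<'E'
C0=np.array([0.615,0.027,0.0]); YAW=np.radians(-14.4)
def setpose(x,y,yawdeg):
    global C0,YAW; C0=np.array([x,y,0.]); YAW=np.radians(yawdeg)
def cw(p): # castor -> world
    return C0+np.asarray(p)@Ro.from_euler('z',YAW).as_matrix().T
def wc(p): return (np.asarray(p)-C0)@Ro.from_euler('z',YAW).as_matrix()
def wp(th,r,x=0.): # angle th clockwise from up as seen from robot
    return cw([x,-r*np.sin(th),0.168+r*np.cos(th)])
def overlay(c,th,n,crop,s):
    im=cv2.resize(c["color"][:,:,::-1],None,fx=s,fy=s,interpolation=cv2.INTER_CUBIC)
    L=lambda a,b,col:cv2.line(im,*[tuple(int(q) for q in (p+.5)*s-.5) for p in proj(c,np.array([a,b]))],col,1)
    for k in range(6):
        t=th+np.radians(30+60*k)
        L(wp(t,.018,-.043),wp(t,.09,-.012),(0,0,255))
    for x in(-.022,):
        for a in range(0,360,10):
            for r in(.09,.139): L(wp(np.radians(a),r,x),wp(np.radians(a+10),r,x),(0,255,0))
    L(wp(th,.061),wp(th,.091),(255,0,255))
    for a,b in((1,1),(1,-1),(-1,-1),(-1,1)): L(cw([a*.085,b*.065,.008]),cw([b*.085,-a*.065,.008]) if 0 else cw([a*.085,-b*.065,.008]),(255,255,0)); L(cw([a*.085,b*.065,.008]),cw([-a*.085,b*.065,.008]),(255,255,0))
    x,y,w,h=[int(q*s) for q in crop]; cv2.imwrite(n,im[y:y+h,x:x+w])
def valve(c,u,v):
    R=np.array(c["R"]); o=wc(-R.T@c["t"]); b=wc(pt(c,u,v,1.)); d=b-o; p=o+d*(-o[0]/d[0])
    return p, np.arctan2(-p[1],p[2]-.168)%(2*np.pi), np.hypot(p[1],p[2]-.168)
E
python3 - <<'E'
from h import *
import pickle
cs=pickle.load(open("c0.pkl","rb"));s=cs["scene"]
p,th,r=valve(s,295,223.3); print(p,th,r)
overlay(s,th,"pics/d1.png",(235,120,125,160),3.6)
overlay(cs["top"],th,"pics/d2.png",(215,155,170,110),2.0)
a=cv2.imread("pics/d1.png");b=cv2.imread("pics/d2.png");im=np.zeros((600,800,3),np.uint8);im[:a.shape[0],:a.shape[1]]=a[:600];im[:b.shape[0],455:455+b.shape[1]]=b[:,:345];cv2.imwrite("pics/d.png",im)
E
```

```text
[ 0.         -0.01201993  0.09364223] 2.9813290186440606 0.07532302037460976
```

View pics/d.png

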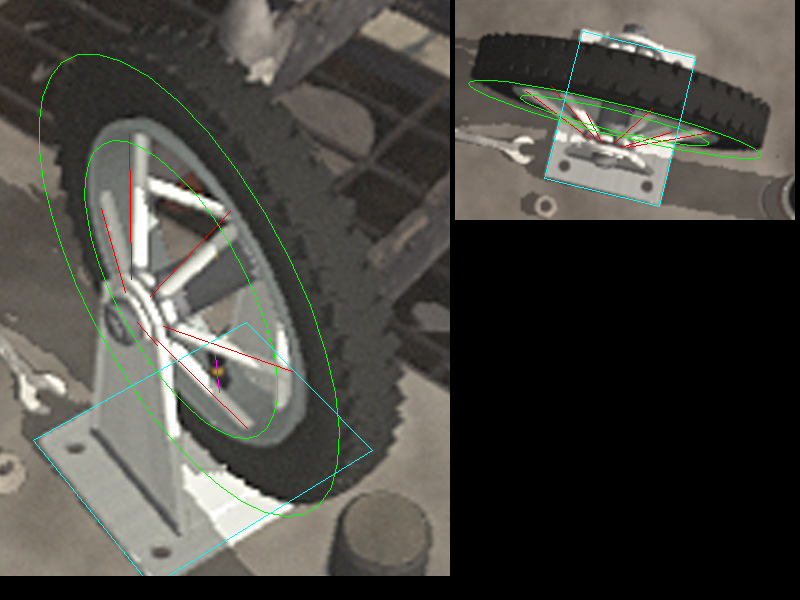

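```bash
python3 - <<'E'
import h
from h import *
import pickle
from scipy.optimize import least_squares
cs=pickle.load(open("c0.pkl","rb"));s=cs["scene"];t=cs["top"]
cl=lambda p:np.array(p)/3.6+[235,120]
# spoke idx k -> rim,hub px ; th + 30+60k
obs=[((140,135),(140,268)),((107,197),(123,275)),((240,233),(168,296)),((288,372),(178,328)),((252,432),(182,362))]
def f(p,full=0):
    h.setpose(p[0],p[1],p[2]); th=p[3]; e=[]
    P=proj(s,np.array([[wp(th+np.radians(30+60*k),.018,-.043),wp(th+np.radians(30+60*k),.09,-.012)] for k in range(6)]).reshape(-1,3)).reshape(6,2,2)
    for rim,hub in obs:
        q=cl(rim); k=np.argmin([np.hypot(*(P[j,1]-q)) for j in range(6)])
        a,b=P[k]; d=(b-a)/np.hypot(*(b-a)); n=np.array([-d[1],d[0]])
        e+=[ (q-a)@n,(cl(hub)-a)@n, .3*((q-b)@d)]
    pc=proj(t,np.array([cw([-.085,.065,.008]),cw([-.085,-.065,.008]),cw([.085,-.065,.008])]))
    e+=list((.7*(pc-np.array([[365,341],[443,358],[468,255]])/1.4)).ravel())
    e+=list(.5*(proj(s,[wp(th,.075)])[0]-[295,223.3]))
    return np.array(e)
r=least_squares(f,[.62,.025,-14.4,2.95],x_scale=[.01,.01,1,.1],loss='soft_l1'); print(r.x,f(r.x).round(1))
h.setpose(*r.x[:3]); open("h.py","a").write("setpose(%.4f,%.4f,%.2f)\n"%tuple(r.x[:3]))
overlay(s,r.x[3],"pics/d1.png",(235,120,125,160),3.6)
overlay(t,r.x[3],"pics/d2.png",(215,155,170,110),2.0)
a=cv2.imread("pics/d1.png");b=cv2.imread("pics/d2.png");im=np.zeros((600,800,3),np.uint8);im[:a.shape[0],:a.shape[1]]=a[:600];im[:b.shape[0],455:455+b.shape[1]]=b[:,:345];cv2.imwrite("pics/e.png",im)
E
```

```text
[  0.61761928   0.02480057 -13.56438791   3.08149126] [-0.4  0.3 -0.3  1.1 -0.9 -0.2  0.8  1.4 -1.  -0.9 -0.7 -1.2  0.4  0.6
  0.9  0.3 -0.2  1.6  0.7  0.8  0.  -0.3 -1.2]
```

View pics/e.png

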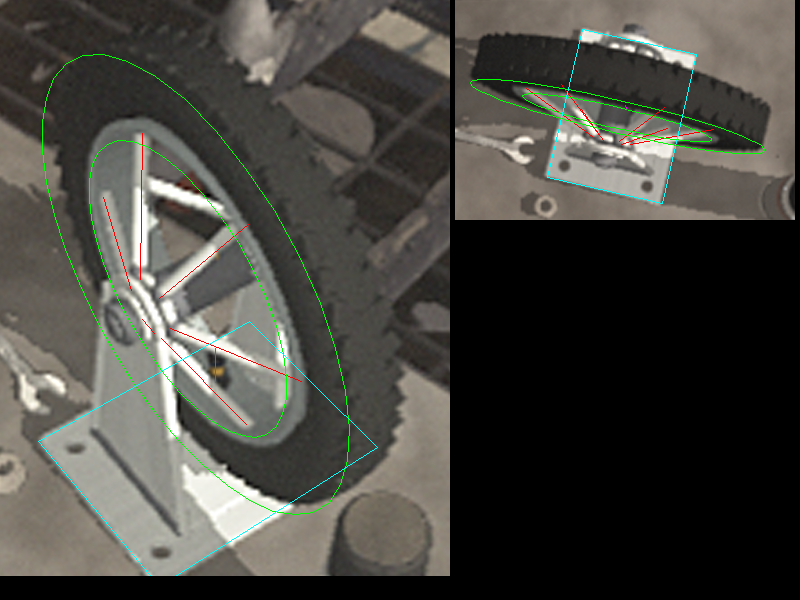

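The fit puts the castor at (0.618, 0.025), yaw −13.6°, with the valve almost straight down (θ≈3.05). The next script works out the approach: tool tilted 45° forward and down, fingers shut, in front of the upper half.

```bash
cat >> h.py <<'E'
def tgtR(beta): 
    b=np.radians(beta); z=np.array([np.cos(b),0,-np.sin(b)]); y=np.array([0,1.,0]); M=np.c_[np.cross(y,z),y,z]
    return Ro.from_euler('z',YAW).as_matrix()@M
def go(p,beta,o=None):
    """print shift (old tool axes, units), turn (units), shift in new axes"""
    o=o or get_obs(); A=Ro.from_rotvec(o["ee_rot"]).as_matrix(); B=tgtR(beta); d=cw(p)-o["tcp_pos"]
    print("now castor",(wc(o["tcp_pos"])*1000).round(0),"j",o["qpos"].round(2),"F",o["force"].round(1),"t",o["clock"])
    print("shift old",(A.T@d/.8).round(4),"new",(B.T@d/.8).round(4),"turn",(Ro.from_matrix(A.T@B).as_rotvec()/(2*np.pi)).round(4))
E
python3 - <<'E'
from h import *
go([-.16,-.02,.32],45)
E
python3 -m inch '[[0,0,-0.02,0,0,0,1],[0,0,-0.06,0,0,0,1],[0,0,-0.06,0,0,0,1]]'
```

```text
now castor [-480.  445.  231.] j [-1.04  0.51 -0.24  1.5   0.13  1.15 -0.15] F [-0.6  0.2 -1. ] t 0.1
shift old [-0.4996 -0.4979 -0.111 ] new [-0.3615 -0.5812  0.2033] turn [-0.0118 -0.1247 -0.0278]
clock: 0.48
tcp_pos: [0.2558, 0.57, 0.3455]
ee_rot: [-0.658, -3.072, -0.0]
force: [1.1, 0.4, 0.5]
gripper_width: 0.382
finger_force: 0.0
```

```bash
python3 -m inch '[[-0.025,-0.025,0,0,0,0,1],[-0.05,-0.05,0,0,0,0,1],[-0.05,-0.05,0,0,0,0,1],[-0.05,-0.05,0,0,0,0,1],[-0.05,-0.05,0,0,0,0,1],[-0.05,-0.05,0,0,0,0,1],[-0.05,-0.05,0,0,0,0,1],[-0.05,-0.05,0,0,0,0,1],[-0.05,-0.05,0,0,0,0,1],[-0.02,-0.04,0,0,0,0,1]]' && python3 -m inch '[[0,0,0,-0.002,-0.018,-0.004,1],[0,0,0,-0.002,-0.018,-0.004,1],[0,0,0,-0.002,-0.018,-0.004,1],[0,0,0,-0.002,-0.018,-0.004,1],[0,0,0,-0.002,-0.018,-0.004,1],[0,0,0,-0.002,-0.018,-0.004,1],[0,0,0,0,-0.017,-0.004,1]]'
python3 - <<'E'
from h import *
go([-.12,-.035,.168+.14],45)
E
```

```text
clock: 1.72
tcp_pos: [0.4293, 0.0823, 0.3443]
ee_rot: [0.662, 3.07, 0.0]
force: [-0.4, 0.2, 0.3]
gripper_width: 0.004
finger_force: 0.0
clock: 2.6
tcp_pos: [0.4284, 0.0853, 0.345]
ee_rot: [0.282, 2.332, -0.111]
force: [0.1, -0.7, -0.2]
gripper_width: -0.0
finger_force: 0.0
now castor [-198.   14.  345.] j [-0.39 -0.15 -0.33  2.33  1.    0.71 -0.1 ] F [ 0.1 -0.7 -0.2] t 2.6
shift old [-0.0357 -0.0619  0.102 ] new [-0.0363 -0.0618  0.1018] turn [ 0.0004  0.0015 -0.0008]
```

```bash
python3 - <<'E'
from h import *
go([-.085,-.047,.268],45)
E
python3 -m inch '[[0,-0.03,0.01,0,0,0,1],[0,-0.03,0.04,0,0.0015,0,1],[-0.012,-0.016,0.05,0,0,0,1],[-0.014,0,0.05,0,0,0,1],[-0.014,0,0.02,0,0,0,1],[0,0,0,0,0,0,1]]'
python3 - <<'E'
from h import *
import pickle
go([-.022,-.047,.205],45)
cs={n:read_camera(n) for n in("scene","wrist")}; pickle.dump(cs,open("c1.pkl","wb"))
cv2.imwrite("pics/f.png",np.hstack([cv2.resize(cs["wrist"]["color"][:,:,::-1],(400,300)),cv2.resize(cs["scene"]["color"][100:300,220:400,::-1],(360,400))[:300]]) if 0 else cs["wrist"]["color"][:,:,::-1])
E
```

```text
now castor [-198.   14.  345.] j [-0.39 -0.15 -0.33  2.33  1.    0.71 -0.1 ] F [ 0.1 -0.7 -0.2] t 2.6
shift old [-0.0307 -0.0771  0.1682] new [-0.0319 -0.0768  0.1681] turn [ 0.0004  0.0015 -0.0008]
clock: 3.35
tcp_pos: [0.5307, -0.0025, 0.2698]
ee_rot: [0.286, 2.346, -0.113]
force: [-0.9, -0.4, 0.7]
gripper_width: -0.002
finger_force: 0.0
now castor [-78. -47. 270.] j [-0.19  0.08 -0.1   2.37  1.63  0.37 -0.45] F [-0.9 -0.4  0.7] t 3.35
shift old [ 7.300e-03 -1.000e-04  1.068e-01] new [ 7.700e-03 -1.000e-04  1.068e-01] turn [-0.0001 -0.0007 -0.0009]
```

View pics/f.png

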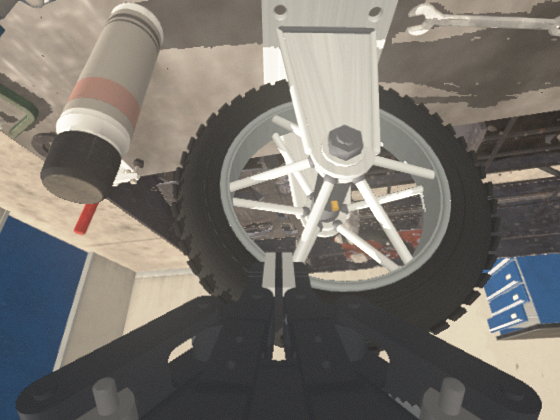

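Wrist view, which is upside down: axle nut at (345,140), brass of the valve at (334,207). The front spokes end at the rim near (303,258), (408,263), (432,183) and (232,190). I'll refine the fit with these.

```bash
python3 - <<'E'
import h
from h import *
import pickle
from scipy.optimize import least_squares
cs=pickle.load(open("c1.pkl","rb"));s=cs["wrist"];t=pickle.load(open("c0.pkl","rb"))["top"]
obs=[((303,258),(318,194)),((408,263),(352,189)),((432,183),(368,160)),((232,190),(310,172))]
def P6(th): return proj(s,np.array([[wp(th+np.radians(30+60*k),.018,-.043),wp(th+np.radians(30+60*k),.09,-.012)] for k in range(6)]).reshape(-1,3)).reshape(6,2,2)
def f(p):
    h.setpose(p[0],p[1],p[2]); th=p[3]; e=[]; P=P6(th)
    for rim,hub in obs:
        q=np.array(rim); k=np.argmin([np.hypot(*(P[j,1]-q)) for j in range(6)])
        a,b=P[k]; d=(b-a)/np.hypot(*(b-a)); n=np.array([-d[1],d[0]])
        e+=[(q-a)@n,(hub-a)@n,.3*((q-b)@d)]
    e+=list(proj(s,[cw([-.069,0,.168])])[0]-[345,140])
    pc=proj(t,np.array([cw([-.085,.065,.008]),cw([-.085,-.065,.008]),cw([.085,-.065,.008])]))
    e+=list((.7*(pc-np.array([[365,341],[443,358],[468,255]])/1.4)).ravel())
    return np.array(e)
r=least_squares(f,[.618,.025,-13.6,3.02],x_scale=[.01,.01,1,.1],loss='soft_l1'); print(r.x,f(r.x).round(1))
h.setpose(*r.x[:3])
print("valve px pred",proj(s,[wp(r.x[3],.061),wp(r.x[3],.075),wp(r.x[3],.091)]).round(0).tolist(),"from px",valve(s,334,207))
open("h.py","a").write("setpose(%.4f,%.4f,%.2f)\n"%tuple(r.x[:3]))
go([-.022,-.047,.205],45)
E
```

```text
[  0.62554094   0.02389863 -14.27015151   3.05397902] [-4.2  6.4 -4.9 -0.6  8.2  0.7  5.6 -1.9  1.4  0.5 -6.3  0.   0.5 -0.4
  0.3 -3.   1.4 -1.7  1.3 -2.1]
valve px pred [[320.0, 141.0], [318.0, 131.0], [316.0, 120.0]] from px (array([0.        , 0.00153988, 0.1857543 ]), np.float64(6.196669235105596), np.float64(0.017820953280429618))
now castor [-87. -49. 270.] j [-0.19  0.08 -0.1   2.37  1.63  0.37 -0.45] F [0.  0.2 0.1] t 3.45
shift old [-0.0006  0.0011  0.1147] new [-1.000e-04  2.100e-03  1.147e-01] turn [ 0.0015 -0.0007  0.0006]
```

```bash
python3 - <<'E'
from h import *
import pickle
cs=pickle.load(open("c1.pkl","rb"));s=cs["wrist"];a=cs["scene"]
def rr(c,u,v):
    R=np.array(c["R"]); o=-R.T@c["t"]; d=R.T@ray(c,u,v); return o,d/np.linalg.norm(d)
o1,d1=rr(a,295,223.3);o2,d2=rr(s,334,207)
k=np.linalg.lstsq(np.c_[d1,-d2],o2-o1,rcond=None)[0];print("tri",wc(o1+k[0]*d1),wc(o2+k[1]*d2), "depth",wc(pt(s,334,207)),"scene depth",wc(pt(a,295,223)))
print("nut depth",wc(pt(s,345,140)),"spokes", [wc(pt(s,u,v)).round(3).tolist() for u,v in((311,225),(380,226),(400,172),(270,181))])
overlay(s,3.054,"pics/g1.png",(170,60,330,240),2.4)
E
```

```text
tri [-0.04962531 -0.05977582  0.17116494] [-0.0399965  -0.00734763  0.20854502] depth [-0.00807781 -0.00025518  0.19037536] scene depth [-0.00922984 -0.00939359  0.09112998]
nut depth [-0.07514861 -0.00224153  0.17399495] spokes [[-0.037, -0.025, 0.222], [0.62, 0.28, -0.098], [0.59, 0.37, -0.287], [0.219, -0.062, 0.007]]
```

View pics/g1.png

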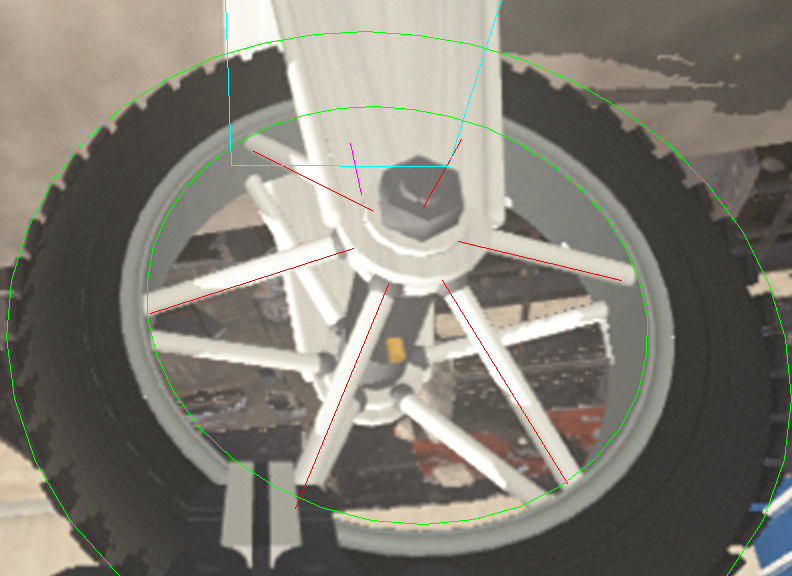

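```bash
echo 'setpose(.621,.0237,-14.0)' >> h.py; python3 - <<'E'
from h import *
go([-.025,-.042,.197],45)
B=tgtR(45)
pr=None
for ph in(55,45,35,25,15,5,-5,-15,-25):
    a=np.radians(ph); p=cw([-.025,-.05*np.sin(a),.168+.05*np.cos(a)])
    if pr is not None: print(ph,(B.T@(p-pr)/.8).round(4))
    pr=p
E
```

```text
now castor [-83. -47. 270.] j [-0.19  0.08 -0.1   2.37  1.63  0.37 -0.45] F [0.  0.2 0.1] t 3.45
shift old [0.0128 0.0056 0.1156] new [0.0133 0.0062 0.1155] turn [ 0.001  -0.0007  0.0001]
45 [-0.0059  0.007  -0.0059]
35 [-0.005   0.0083 -0.005 ]
25 [-0.0039  0.0094 -0.0039]
15 [-0.0026  0.0102 -0.0026]
5 [-0.0013  0.0107 -0.0013]
-5 [ 0.      0.0109 -0.    ]
-15 [0.0013 0.0107 0.0013]
-25 [0.0026 0.0102 0.0026]
```

```bash
python3 -m inch '[[0.012,0.006,0.01,0,0,0,1],[0,0,0.025,0,0,0,1],[0,0,0.025,0,0,0,1],[0,0,0.025,0,0,0,1],[0,0,0.02,0,0,0,1],[0,0,0.01,0,0,0,1],[0,0,0,0,0,0,1]]'; python3 - <<'E'
from h import *
go([-.025,-.042,.197],45)
E
```

```text
clock: 4.32
tcp_pos: [0.5866, -0.0105, 0.1972]
ee_rot: [0.284, 2.348, -0.112]
force: [0.6, -0.1, 0.6]
gripper_width: -0.004
finger_force: 0.0
now castor [-25. -42. 197.] j [-0.08  0.31 -0.17  2.38  2.18  0.45 -0.98] F [ 0.6 -0.1  0.6] t 4.325
shift old [ 0.0001 -0.0006  0.0003] new [ 0.0001 -0.0006  0.0003] turn [ 0.001  -0.0009  0.0002]
```

```bash
python3 -m inch '[[-0.0015,0.0018,-0.0015,0,0,0,1],[-0.0015,0.0018,-0.0015,0,0,0,1],[-0.0015,0.0018,-0.0015,0,0,0,1],[-0.0015,0.0018,-0.0015,0,0,0,1],[-0.0013,0.002,-0.0013,0,0,0,1],[-0.0013,0.002,-0.0013,0,0,0,1],[-0.0013,0.002,-0.0013,0,0,0,1],[-0.0013,0.002,-0.0013,0,0,0,1]]';python3 -m inch '[[-0.001,0.0024,-0.001,0,0,0,1],[-0.001,0.0024,-0.001,0,0,0,1],[-0.001,0.0024,-0.001,0,0,0,1],[-0.001,0.0024,-0.001,0,0,0,1],[-0.0007,0.0026,-0.0007,0,0,0,1],[-0.0007,0.0026,-0.0007,0,0,0,1],[-0.0007,0.0026,-0.0007,0,0,0,1],[-0.0007,0.0026,-0.0007,0,0,0,1]]'
python3 - <<'E'
from h import *
import pickle
go([-.025,-.042,.197],45)
cs={n:read_camera(n) for n in("scene","wrist")}; pickle.dump(cs,open("c2.pkl","wb"))
a=cv2.resize(cs["scene"]["color"][110:270,220:360,::-1],None,fx=2.9,fy=2.9,interpolation=2)
b=cv2.resize(cs["wrist"]["color"][60:340,150:500,::-1],(394,315))
im=np.zeros((464,800,3),np.uint8);im[:a.shape[0],:a.shape[1]]=a[:464,:406];im[:315,406:]=b;cv2.imwrite("pics/k.png",im)
E
```

```text
clock: 5.32
tcp_pos: [0.5897, 0.0012, 0.2098]
ee_rot: [0.284, 2.348, -0.112]
force: [-0.5, -3.5, -2.4]
gripper_width: 0.003
finger_force: 1.3
clock: 6.32
tcp_pos: [0.5935, 0.0167, 0.2175]
ee_rot: [0.284, 2.348, -0.112]
force: [-0.1, -3.1, -0.9]
gripper_width: 0.001
finger_force: 1.2
now castor [-25. -13. 217.] j [-0.19  0.28 -0.11  2.32  1.95  0.42 -0.8 ] F [-0.1 -3.1 -0.9] t 6.325
shift old [ 0.018  -0.0358  0.0179] new [ 0.0181 -0.0357  0.0181] turn [ 0.001  -0.0009  0.0002]
```

View pics/k.png

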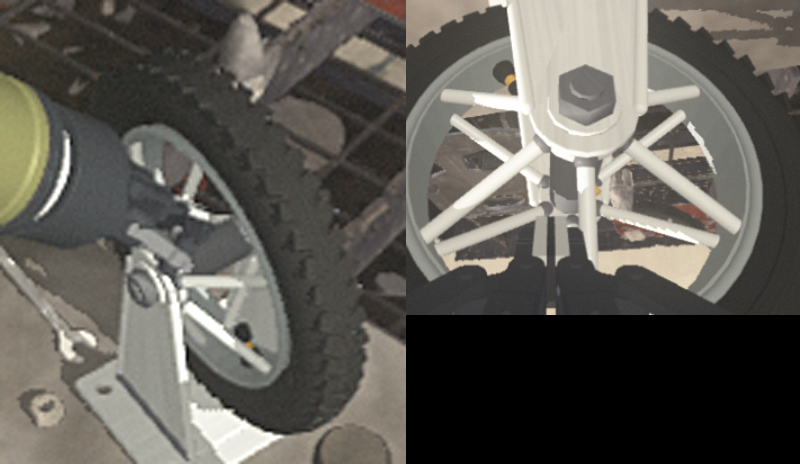

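The left half shows the tool in front of the wheel. The right half shows the fingers bearing on the pushed spoke near (588,210), with the valve (510,78) already moving round. The push takes about 3 N, so I'll continue the arc.

```bash
python3 -m inch '[[-0.0003,0.0027,-0.0003,0,0,0,1],[-0.0003,0.0027,-0.0003,0,0,0,1],[-0.0003,0.0027,-0.0003,0,0,0,1],[-0.0003,0.0027,-0.0003,0,0,0,1],[0,0.0027,0,0,0,0,1],[0,0.0027,0,0,0,0,1],[0,0.0027,0,0,0,0,1],[0,0.0027,0,0,0,0,1]]';python3 -m inch '[[0.0003,0.0027,0.0003,0,0,0,1],[0.0003,0.0027,0.0003,0,0,0,1],[0.0003,0.0027,0.0003,0,0,0,1],[0.0003,0.0027,0.0003,0,0,0,1],[0.0006,0.0026,0.0006,0,0,0,1],[0.0006,0.0026,0.0006,0,0,0,1],[0.0006,0.0015,0.0006,0,0,0,1],[0,-0.004,0,0,0,0,1],[0,0,-0.03,0,0,0,1],[0,0,-0.06,0,0,0,1]]'
python3 -m inch '[[0,-0.03,-0.02,0,0,0,1],[0,-0.02,0,0,0,0,1],[0,0,0,0,0,0,1]]'
python3 - <<'E'
from h import *
import pickle
go([-.025,-.042,.197],45)
cs={n:read_camera(n) for n in("scene","wrist")}; pickle.dump(cs,open("c3.pkl","wb"))
cv2.imwrite("pics/l.png",cv2.resize(cs["wrist"]["color"][40:320,140:500,::-1],None,fx=2,fy=2,interpolation=2))
E
```

```text
clock: 7.42
tcp_pos: [0.5976, 0.0335, 0.2188]
ee_rot: [0.284, 2.348, -0.112]
force: [-2.0, -3.9, -1.0]
gripper_width: -0.005
finger_force: 1.3
clock: 8.68
tcp_pos: [0.5509, 0.0568, 0.2664]
ee_rot: [0.282, 2.35, -0.111]
force: [0.2, -0.1, 0.8]
gripper_width: 0.001
finger_force: 0.0
clock: 9.05
tcp_pos: [0.5305, 0.0185, 0.2778]
ee_rot: [0.285, 2.347, -0.112]
force: [0.5, 0.4, 0.6]
gripper_width: -0.001
finger_force: 0.0
now castor [-87. -27. 278.] j [-0.31  0.07 -0.04  2.35  1.5   0.4  -0.37] F [0.5 0.4 0.6] t 9.05
shift old [ 0.0164 -0.0195  0.1258] new [ 0.0171 -0.0188  0.1258] turn [ 0.0009 -0.0009  0.0001]
```

View pics/l.png

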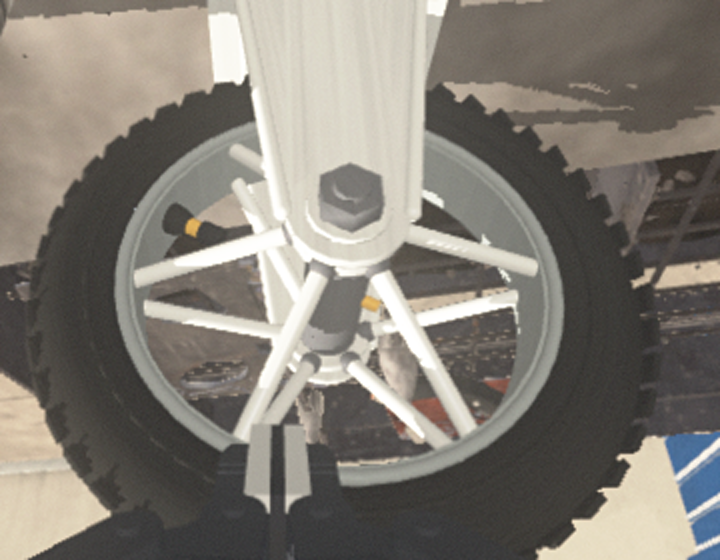

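Wrist view after push 1: fingers clear. The valve's brass is at crop (192,228), front spoke ends are at (240,432), (465,432), (535,267) and (137,275), and the nut is at (352,198). I'll measure the angle.

```bash
cat >> h.py <<'E'
from scipy.optimize import least_squares
def fit(s,obs,nut,vpx,th0):
    base=(C0[0],C0[1],np.degrees(YAW))
    def f(p):
        setpose(p[0],p[1],base[2]); th=p[2]; e=[]
        P=proj(s,np.array([[wp(th+np.radians(30+60*k),.018,-.043),wp(th+np.radians(30+60*k),.09,-.012)] for k in range(6)]).reshape(-1,3)).reshape(6,2,2)
        for rim,hub in obs:
            q=np.array(rim); k=np.argmin([np.hypot(*(P[j,1]-q)) for j in range(6)])
            a,b=P[k]; d=(b-a)/np.hypot(*(b-a)); n=np.array([-d[1],d[0]]); e+=[(q-a)@n,(hub-a)@n]
        e+=list(proj(s,[cw([-.069,0,.168])])[0]-nut)
        e+=[(p[0]-base[0])/.002,(p[1]-base[1])/.002]
        return np.array(e)
    r=least_squares(f,[base[0],base[1],th0],x_scale=[.01,.01,.1],loss='soft_l1')
    print("pose/th",r.x.round(4),"deg",np.degrees(r.x[2]).round(1),"res",f(r.x).round(1))
    v=valve(s,*vpx); print("valve th deg",np.degrees(v[1]).round(1),"r",v[2].round(3))
    setpose(*base)
E
python3 - <<'E'
from h import *
import pickle
s=pickle.load(open("c3.pkl","rb"))["wrist"]
c=lambda u,v:np.array([140+u/2,40+v/2])
obs=[(c(240,432),c(318,270)),(c(465,432),c(380,272)),(c(535,267),c(410,235)),(c(137,275),c(285,235))]
v=valve(s,*c(192,228)); print(np.degrees(v[1]))
fit(s,obs,c(352,198),c(192,228),v[1])
E
```

```text
117.56372555702363
pose/th [0.6214 0.025  2.074 ] deg 118.8 res [ 0.1  0.9  0.1 -1.1 -1.6  0.4  0.9 -0.6 -0.2 -7.3  0.2  0.6]
valve th deg 117.1 r 0.079
```

```bash
python3 -m inch '[[0.01,-0.01,0.01,0,0,0,1],[0.008,-0.01,0.025,0,0,0,1],[0,0,0.025,0,0,0,1],[0,0,0.025,0,0,0,1],[0,0,0.025,0,0,0,1],[0,0,0.015,0,0,0,1],[0,0,0,0,0,0,1]]'; python3 - <<'E'
from h import *
go([-.025,-.042,.197],45)
E
```

```text
clock: 10.02
tcp_pos: [0.5856, -0.0096, 0.1948]
ee_rot: [0.283, 2.351, -0.112]
force: [0.0, -0.0, 0.4]
gripper_width: -0.001
finger_force: 0.0
now castor [-26. -41. 195.] j [-0.13  0.31 -0.1   2.38  2.21  0.44 -1.02] F [ 0.  -0.   0.4] t 10.025
shift old [-0.0031 -0.0013 -0.0009] new [-0.0031 -0.0013 -0.0008] turn [ 0.001  -0.0014  0.0003]
```

```bash
python3 -m inch '[[-0.002,0.0018,-0.0015,0,0,0,1],[-0.002,0.0018,-0.0015,0,0,0,1],[-0.002,0.0018,-0.0015,0,0,0,1],[-0.002,0.0018,-0.0015,0,0,0,1],[-0.0015,0.002,-0.0013,0,0,0,1],[-0.0015,0.002,-0.0013,0,0,0,1],[-0.0013,0.002,-0.0013,0,0,0,1],[-0.0013,0.002,-0.0013,0,0,0,1]]';python3 -m inch '[[-0.001,0.0024,-0.001,0,0,0,1],[-0.001,0.0024,-0.001,0,0,0,1],[-0.001,0.0024,-0.001,0,0,0,1],[-0.001,0.0024,-0.001,0,0,0,1],[-0.0007,0.0026,-0.0007,0,0,0,1],[-0.0007,0.0026,-0.0007,0,0,0,1],[-0.0007,0.0026,-0.0007,0,0,0,1],[-0.0007,0.0026,-0.0007,0,0,0,1]]'
python3 -m inch '[[-0.0003,0.0027,-0.0003,0,0,0,1],[-0.0003,0.0027,-0.0003,0,0,0,1],[-0.0003,0.0027,-0.0003,0,0,0,1],[-0.0003,0.0027,-0.0003,0,0,0,1],[0,0.0027,0,0,0,0,1],[0,0.0027,0,0,0,0,1],[0,0.0027,0,0,0,0,1],[0,0.0027,0,0,0,0,1]]';python3 -m inch '[[0.0003,0.0027,0.0003,0,0,0,1],[0.0003,0.0027,0.0003,0,0,0,1],[0.0003,0.0027,0.0003,0,0,0,1],[0.0003,0.0027,0.0003,0,0,0,1],[0.0006,0.0026,0.0006,0,0,0,1],[0.0006,0.0026,0.0006,0,0,0,1],[0.0006,0.0026,0.0006,0,0,0,1],[0.0006,0.0026,0.0006,0,0,0,1]]'
python3 - <<'E'
from h import *
go([-.025,.025,.168+.043],45)
E
```

```text
clock: 11.02
tcp_pos: [0.5896, 0.0014, 0.211]
ee_rot: [0.284, 2.347, -0.112]
force: [-1.3, -2.3, -2.4]
gripper_width: 0.0
finger_force: 1.4
clock: 12.02
tcp_pos: [0.5933, 0.017, 0.2185]
ee_rot: [0.284, 2.348, -0.112]
force: [-1.5, -2.7, -1.9]
gripper_width: -0.002
finger_force: 1.3
clock: 13.02
tcp_pos: [0.5973, 0.0338, 0.2198]
ee_rot: [0.284, 2.348, -0.112]
force: [-1.3, -2.4, -0.1]
gripper_width: 0.0
finger_force: 1.3
clock: 14.02
tcp_pos: [0.6016, 0.0503, 0.216]
ee_rot: [0.284, 2.347, -0.112]
force: [0.1, -3.5, -0.2]
gripper_width: 0.003
finger_force: 1.7
now castor [-25.  21. 216.] j [-0.35  0.3  -0.02  2.29  1.86  0.43 -0.77] F [ 0.1 -3.5 -0.2] t 14.025
shift old [0.0041 0.0048 0.0047] new [0.0041 0.0048 0.0047] turn [ 0.001  -0.0009  0.0002]
```

```bash
python3 -m inch '[[0.001,0.0024,0.001,0,0,0,1],[0.001,0.0024,0.001,0,0,0,1],[0.001,0.0024,0.001,0,0,0,1],[0.001,0.0024,0.001,0,0,0,1],[0.0013,0.0021,0.0013,0,0,0,1],[0.0013,0.0015,0.0013,0,0,0,1],[0,-0.004,0,0,0,0,1],[0,0,-0.03,0,0,0,1],[0,0,-0.06,0,0,0,1]]'
python3 -m inch '[[-0.01,-0.04,-0.03,0,0,0,1],[-0.01,-0.04,0,0,0,0,1],[0,0,0,0,0,0,1]]'
python3 - <<'E'
from h import *
import pickle
go([-.025,-.033,.168+.032],45)
cs={n:read_camera(n) for n in("scene","wrist")}; pickle.dump(cs,open("c4.pkl","wb"))
cv2.imwrite("pics/m.png",cv2.resize(cs["wrist"]["color"][40:320,140:500,::-1],None,fx=2,fy=2,interpolation=2))
E
```

```text
clock: 15.15
tcp_pos: [0.5533, 0.0699, 0.2587]
ee_rot: [0.282, 2.351, -0.112]
force: [-0.9, -0.1, 1.3]
gripper_width: -0.002
finger_force: 0.0
clock: 15.52
tcp_pos: [0.5327, 0.0066, 0.2885]
ee_rot: [0.286, 2.346, -0.112]
force: [0.8, 1.1, 0.6]
gripper_width: -0.002
finger_force: 0.0
now castor [-82. -38. 289.] j [-0.38  0.05  0.08  2.33  1.43  0.37 -0.26] F [0.8 1.1 0.6] t 15.525
shift old [0.0277 0.0054 0.1284] new [0.0283 0.0062 0.1282] turn [ 0.0009 -0.0007 -0.0001]
```

View pics/m.png

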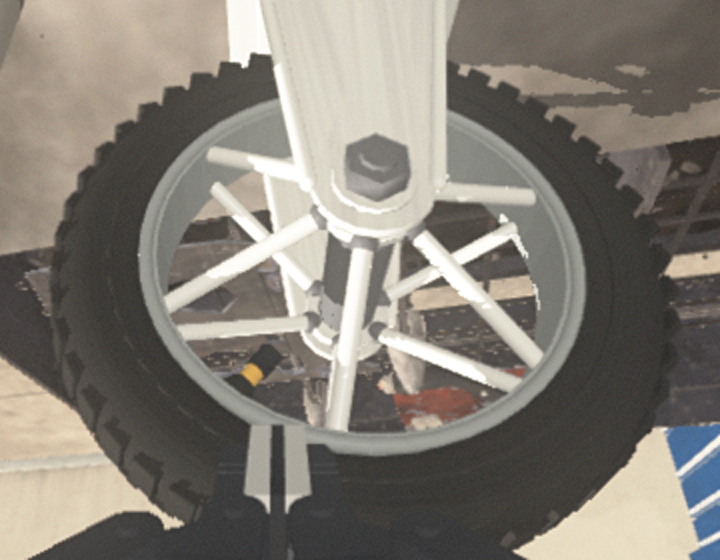

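Valve now upper right, brass at crop (253,373). Front spokes end at (337,428), (535,362), (168,303) and (535,197), and the nut is at (378,166).

```bash
python3 - <<'E'
from h import *
import pickle
s=pickle.load(open("c4.pkl","rb"))["wrist"]
c=lambda u,v:np.array([140+u/2,40+v/2])
obs=[(c(337,428),c(363,245)),(c(535,362),c(415,235)),(c(168,303),c(315,222)),(c(535,197),c(445,190))]
v=valve(s,*c(253,373)); 
fit(s,obs,c(378,166),c(253,373),v[1])
print("depth at brass",wc(pt(s,*c(253,373))).round(3))
E
```

```text
pose/th [0.6221 0.0247 0.6959] deg 39.9 res [-0.5 -0.1  0.7  0.2  1.4 -0.4 -0.5 -1.4 -0.2 -5.7  0.5  0.5]
valve th deg 39.9 r 0.075
depth at brass [-0.006 -0.047  0.229]
```

I've used all ten picture views, so from here I locate the valve brass by colour, checking the detector against the earlier frames.

```bash
cat >> h.py <<'E'
def brass(s,lo=.058,hi=.095):
    hsv=cv2.cvtColor(s["color"],cv2.COLOR_RGB2HSV); m=cv2.inRange(hsv,(12,120,110),(28,255,255))
    n,_,st,ce=cv2.connectedComponentsWithStats(m)
    for i in range(1,n):
        if st[i,4]<5: continue
        v=valve(s,*ce[i])
        if lo<v[2]<hi: print("blob",ce[i].round(1),st[i,4],"th",np.degrees((v[1]+np.pi)%(2*np.pi)-np.pi).round(1),"r",v[2].round(3),"dep",wc(pt(s,*ce[i])).round(3))
E
python3 - <<'E'
from h import *
import pickle
for f in("c0","c3","c4"):
    cs=pickle.load(open(f+".pkl","rb"))
    for n in cs: print(f,n); brass(cs[n])
go([-.027,-.029,.168+.036],45)
E
python3 -m inch '[[0.014,0.003,0.01,0,0,0,1],[0.014,0.003,0.025,0,0,0,1],[0,0,0.025,0,0,0,1],[0,0,0.025,0,0,0,1]]'; python3 - <<'E'
from h import *
go([-.027,-.029,.168+.036],45)
E
```

```text
c0 scene
blob [295.  222.5] 6 th 178.7 r 0.085 dep [-0.005 -0.008  0.093]
c0 top
c3 scene
blob [313.6 228.7] 7 th 125.8 r 0.076 dep [-0.005 -0.067  0.133]
c3 wrist
blob [235.7 153.1] 46 th 118.2 r 0.078 dep [-0.006 -0.068  0.136]
c4 scene
c4 wrist
blob [265.7 226.6] 76 th 39.3 r 0.075 dep [-0.006 -0.047  0.229]
now castor [-82. -36. 288.] j [-0.38  0.06  0.08  2.33  1.43  0.37 -0.26] F [-0.5  0.6 -0.2] t 15.625
shift old [0.0251 0.0072 0.1225] new [0.0258 0.0081 0.1223] turn [ 0.0012 -0.0009  0.0002]
clock: 16.12
tcp_pos: [0.5659, 0.0077, 0.2222]
ee_rot: [0.28, 2.35, -0.109]
force: [-0.3, -0.1, 0.6]
gripper_width: 0.001
finger_force: 0.0
now castor [-50. -29. 222.] j [-0.31  0.23  0.04  2.38  2.04  0.38 -0.88] F [-0.3 -0.1  0.6] t 16.125
shift old [-0.0042 -0.0005  0.0359] new [-0.0039 -0.0002  0.036 ] turn [ 0.0014 -0.0012  0.0006]
```

```bash
python3 -m inch '[[-0.004,0,0.012,0,0,0,1],[0,0,0.012,0,0,0,1],[0,0,0.009,0,0,0,1],[0,0,0,0,0,0,1]]'; python3 - <<'E'
from h import *
go([-.027,-.029,.168+.036],45)
B=tgtR(45);pr=None
for ph in range(39,-32,-10):
    a=np.radians(ph); p=cw([-.026,-.046*np.sin(a),.168+.046*np.cos(a)])
    if pr is not None: print(ph,(B.T@(p-pr)/.8/5).round(4))
    pr=p
E
```

```text
clock: 16.62
tcp_pos: [0.5857, 0.0014, 0.2061]
ee_rot: [0.283, 2.35, -0.111]
force: [0.4, -0.2, 0.7]
gripper_width: 0.003
finger_force: 0.0
now castor [-29. -30. 206.] j [-0.25  0.29  0.    2.36  2.15  0.4  -0.98] F [ 0.4 -0.2  0.7] t 16.625
shift old [0.0002 0.0015 0.0035] new [0.0003 0.0015 0.0035] turn [ 0.0011 -0.0012  0.0004]
29 [-0.0008  0.0017 -0.0008]
19 [-0.0006  0.0018 -0.0006]
9 [-0.0003  0.0019 -0.0003]
-1 [-0.0001  0.002  -0.0001]
-11 [0.0001 0.002  0.0001]
-21 [0.0004 0.0019 0.0004]
-31 [0.0006 0.0018 0.0006]
```

```bash
python3 -m inch '[[-0.0008,0.0017,0,0,0,0,1],[-0.0008,0.0017,0,0,0,0,1],[-0.0008,0.0017,-0.0004,0,0,0,1],[-0.0008,0.0017,-0.0008,0,0,0,1],[-0.0008,0.0017,-0.0008,0,0,0,1],[-0.0006,0.0018,-0.0006,0,0,0,1],[-0.0006,0.0018,-0.0006,0,0,0,1],[-0.0006,0.0018,-0.0006,0,0,0,1],[-0.0006,0.0018,-0.0006,0,0,0,1],[-0.0006,0.0018,-0.0006,0,0,0,1]]'; python3 -m inch '[[-0.0003,0.0019,-0.0003,0,0,0,1],[-0.0003,0.0019,-0.0003,0,0,0,1],[-0.0003,0.0019,-0.0003,0,0,0,1],[-0.0003,0.0019,-0.0003,0,0,0,1],[-0.0003,0.0019,-0.0003,0,0,0,1],[-0.0001,0.002,-0.0001,0,0,0,1],[-0.0001,0.002,-0.0001,0,0,0,1],[-0.0001,0.002,-0.0001,0,0,0,1],[-0.0001,0.002,-0.0001,0,0,0,1],[0,0,0,0,0,0,1]]'; python3 - <<'E'
from h import *
import pickle
go([-.027,0,.168+.036],45)
cs={n:read_camera(n) for n in("scene","wrist","top")}; pickle.dump(cs,open("c5.pkl","wb"))
for n in cs: print(n); brass(cs[n],.05,.1)
E
```

```text
clock: 17.88
tcp_pos: [0.5901, 0.0141, 0.2138]
ee_rot: [0.284, 2.348, -0.112]
force: [-0.8, -2.7, -1.3]
gripper_width: 0.001
finger_force: 1.3
clock: 19.12
tcp_pos: [0.5936, 0.028, 0.2162]
ee_rot: [0.283, 2.348, -0.111]
force: [-0.6, -1.1, -0.7]
gripper_width: 0.001
finger_force: 0.8
now castor [-28.  -2. 216.] j [-0.35  0.28  0.05  2.32  1.98  0.39 -0.85] F [-0.6 -1.1 -0.7] t 19.125
shift old [0.0102 0.0029 0.0114] new [0.0102 0.003  0.0113] turn [ 0.0011 -0.0009  0.0003]
scene
wrist
top
```

```bash
python3 -m inch '[[0,-0.004,0,0,0,0,1],[0,0,-0.03,0,0,0,1],[0,0,-0.06,0,0,0,1],[-0.015,-0.03,-0.04,0,0,0,1],[-0.015,-0.03,0,0,0,0,1],[0,0,0,0,0,0,1]]'; python3 - <<'E'
from h import *
import pickle
go([-.027,-.002,.216],45)
cs={n:read_camera(n) for n in("scene","wrist","top")}; pickle.dump(cs,open("c6.pkl","wb"))
for n in cs: print(n); brass(cs[n],.01,.13)
E
```

```text
clock: 20.02
tcp_pos: [0.5311, -0.0117, 0.305]
ee_rot: [0.287, 2.343, -0.114]
force: [0.1, -0.1, 0.0]
gripper_width: -0.001
finger_force: 0.0
now castor [-79. -56. 305.] j [-0.46  0.02  0.21  2.31  1.32  0.35 -0.1 ] F [ 0.1 -0.1  0. ] t 20.025
shift old [0.033  0.0671 0.1246] new [0.033  0.0676 0.1243] turn [ 0.0007 -0.0002 -0.0002]
scene
wrist
blob [317.  221.3] 62 th 17.7 r 0.074 dep [-0.006 -0.023  0.242]
top
```

```bash
python3 -m inch '[[0.016,0.027,0.01,0,0,0,1],[0.016,0.027,0.02,0,0,0,1],[0,0,0.03,0,0,0,1],[0,0,0.03,0,0,0,1],[0,0,0,0,0,0,1]]'; python3 - <<'E'
from h import *
go([-.028,-.012,.214],45)
E
```

```text
clock: 20.8
tcp_pos: [0.573, 0.0247, 0.2322]
ee_rot: [0.282, 2.35, -0.116]
force: [0.3, -0.6, 0.7]
gripper_width: 0.002
finger_force: 0.0
now castor [-47. -11. 232.] j [-0.45  0.23  0.16  2.34  1.89  0.36 -0.76] F [ 0.3 -0.6  0.7] t 20.8
shift old [-0.0007 -0.0018  0.0327] new [-0.0005 -0.0017  0.0327] turn [ 0.0006 -0.0011  0.0007]
```

```bash
python3 -m inch '[[0,-0.001,0.012,0,0,0,1],[0,-0.001,0.012,0,0,0,1],[0,0,0.0085,0,0,0,1],[0,0.0015,0,0,0,0,1],[0,0.002,0,0,0,0,1],[0,0.002,0,0,0,0,1],[0,0.002,0,0,0,0,1],[0,0.002,0,0,0,0,1],[0,0.002,0,0,0,0,1],[0,0.002,0,0,0,0,1]]';  python3 -m inch '[[0,0.002,0,0,0,0,1],[0,0.002,0,0,0,0,1],[0,0.002,0,0,0,0,1],[0,0.002,0,0,0,0,1],[0.0002,0.002,0.0002,0,0,0,1],[0.0002,0.002,0.0002,0,0,0,1],[0.0002,0.002,0.0002,0,0,0,1],[0.0002,0.002,0.0002,0,0,0,1],[0,0,0,0,0,0,1]]'; python3 - <<'E'
from h import *
go([-.028,.012,.214],45)
E
```

```text
clock: 22.05
tcp_pos: [0.5929, 0.0285, 0.216]
ee_rot: [0.284, 2.346, -0.115]
force: [-1.2, -3.0, -0.3]
gripper_width: -0.001
finger_force: 1.3
clock: 23.18
tcp_pos: [0.5962, 0.0415, 0.2152]
ee_rot: [0.283, 2.346, -0.114]
force: [-0.8, -3.1, -0.9]
gripper_width: -0.001
finger_force: 1.3
now castor [-28.  11. 215.] j [-0.44  0.3   0.13  2.31  1.95  0.39 -0.86] F [-0.8 -3.1 -0.9] t 23.175
shift old [0.0008 0.0009 0.0014] new [0.0008 0.0009 0.0014] turn [ 0.0008 -0.0006  0.0003]
```

Withdraw and measure.

```bash
python3 -m inch '[[0,-0.004,0,0,0,0,1],[0,0,-0.03,0,0,0,1],[0,0,-0.06,0,0,0,1],[-0.015,-0.04,-0.04,0,0,0,1],[-0.015,-0.045,0,0,0,0,1],[0,0,0,0,0,0,1]]'; python3 - <<'E'
from h import *
import pickle
go([-.028,.003,.216],45)
cs={n:read_camera(n) for n in("scene","wrist","top")}; pickle.dump(cs,open("c7.pkl","wb"))
for n in cs: print(n); brass(cs[n],.01,.13)
# nut centre & spoke-symmetry check: bright hub nut via depth
s=cs["wrist"]; print("pred nut px",proj(s,[cw([-.069,0,.168])]).round(1))
hsv=cv2.cvtColor(s["color"],cv2.COLOR_RGB2HSV); print()
E
```

```text
clock: 23.92
tcp_pos: [0.5281, -0.0177, 0.3049]
ee_rot: [0.287, 2.34, -0.115]
force: [0.5, -0.3, 0.1]
gripper_width: -0.003
finger_force: 0.0
now castor [-80. -63. 305.] j [-0.53  0.01  0.3   2.32  1.34  0.34 -0.1 ] F [ 0.5 -0.3  0.1] t 23.925
shift old [0.0328 0.0816 0.1249] new [0.0325 0.082  0.1247] turn [ 0.0005  0.0002 -0.0002]
scene
wrist
blob [344.5 225.8] 68 th 4.1 r 0.075 dep [-0.005 -0.007  0.245]
top
pred nut px [[358.1  99.7]]
```

```bash
cat >> h.py <<'E'
def spokes(s,th0):
    v,u=np.mgrid[40:320:1,140:500:1]; u=u.ravel();v=v.ravel(); z=s["depth"][v,u]; k=(z>.05)&(z<.5); u,v,z=u[k],v[k],z[k]
    p=cv2.undistortPointsIter(np.c_[u,v].astype(float)[:,None],K(s),np.array([s["k1"],0,0,0,0.]),None,None,(3,50,1e-9))[:,0]
    W=(np.c_[p,np.ones(len(p))]*z[:,None]-np.array(s["t"]))@np.array(s["R"]); Q=wc(W)
    r=np.hypot(Q[:,1],Q[:,2]-.168); k=(r>.045)&(r<.082)&(abs(Q[:,0]-(-.043+.031*(r-.018)/.072))<.009)&(Q[:,2]>.15)
    Q=Q[k]
    def f(q,w=0):
        y=Q[:,1]-q[0]; h=Q[:,2]-.168-q[1]; a=np.arctan2(-y,h)-q[2]; a=(a-np.pi/6+np.pi/6)%(np.pi/3)-np.pi/6 
        d=np.hypot(y,h)*np.sin(a); return d*1000
    best=None
    g=lambda q:f([q[0],q[1],q[2]])
    def res(q): return np.r_[f([q[0],q[1],q[2]+np.pi/6]),10*q[1]*1000*.1]
    r=least_squares(res,[0,0,th0],x_scale=[.001,.001,.01],loss='soft_l1',f_scale=3)
    e=abs(res(r.x)); print("n",len(Q),"y0,z0 mm",(r.x[:2]*1000).round(1),"th deg",np.degrees(r.x[2]).round(2),"med",np.median(e).round(2),"p90",np.percentile(e,90).round(1))
E
python3 - <<'E'
from h import *
import pickle
for f,t in(("c4",.69),("c6",.31),("c7",.07)): spokes(pickle.load(open(f+".pkl","rb"))["wrist"],t)
E
```

```text
n 1654 y0,z0 mm [0.6 3.8] th deg 69.93 med 1.54 p90 3.5
n 1639 y0,z0 mm [-9.8 36.7] th deg -40.95 med 4.38 p90 8.8
n 1749 y0,z0 mm [0.  3.8] th deg -24.95 med 1.38 p90 3.2
```

```bash
sed -i 's/a=(a-np.pi\/6+np.pi\/6)%(np.pi\/3)/a=(a+np.pi\/6)%(np.pi\/3)/' h.py
python3 -m inch '[[0.016,0.037,0.01,0,0,0,1],[0.016,0.037,0.02,0,0,0,1],[0,0.005,0.03,0,0,0,1],[0,0,0.03,0,0,0,1],[0,0,0,0,0,0,1]]'; python3 - <<'E'
from h import *
import pickle
spokes(pickle.load(open("c7.pkl","rb"))["wrist"],.07)
print(wc([0.5962,0.0415,0.2152]))
go([-.028,.001,.215],45)
E
```

```text
clock: 24.7
tcp_pos: [0.5751, 0.0388, 0.232]
ee_rot: [0.281, 2.347, -0.118]
force: [0.2, -0.2, 0.3]
gripper_width: 0.001
finger_force: 0.0
n 1749 y0,z0 mm [0.  3.8] th deg 5.05 med 1.38 p90 3.2
[-0.02836954  0.0112716   0.2152    ]
now castor [-48.   4. 232.] j [-0.55  0.24  0.23  2.33  1.86  0.36 -0.76] F [ 0.2 -0.2  0.3] t 24.7
shift old [-0.0029 -0.0033  0.0328] new [-0.0028 -0.0032  0.0329] turn [ 0.0004 -0.0007  0.0008]
```

```bash
python3 -m inch '[[-0.0015,-0.0016,0.012,0,0,0,1],[-0.0013,-0.0016,0.012,0,0,0,1],[0,0,0.0088,0,0,0,1],[0,0.0014,0,0,0,0,1],[0,0.002,0,0,0,0,1],[0,0.002,0,0,0,0,1],[0,0.002,0,0,0,0,1],[0,0.002,0,0,0,0,1],[0,0.0015,0,0,0,0,1],[0,0,0,0,0,0,1]]'; python3 - <<'E'
from h import *
go([-.028,.0158,.2137],45); print(wc(get_obs()["tcp_pos"]))
E
```

```text
clock: 25.95
tcp_pos: [0.5959, 0.0392, 0.217]
ee_rot: [0.284, 2.344, -0.116]
force: [-0.8, -0.2, -0.2]
gripper_width: 0.0
finger_force: 0.0
now castor [-28.   9. 217.] j [-0.49  0.29  0.2   2.31  1.98  0.36 -0.88] F [-0.8 -0.2 -0.2] t 25.95
shift old [0.0029 0.0086 0.003 ] new [0.0029 0.0086 0.003 ] turn [ 0.0005 -0.0003  0.0003]
[-0.02807262  0.00895623  0.21702785]
```

```bash
python3 -m inch '[[0.0005,0.0014,0.0005,0,0,0,1],[0.0005,0.0014,0.0005,0,0,0,1],[0.0005,0.0014,0.0005,0,0,0,1],[0.0005,0.0014,0.0005,0,0,0,1],[0.0005,0.0014,0.0005,0,0,0,1],[0.0004,0.0014,0.0005,0,0,0,1],[0,0,0,0,0,0,1]]'; python3 - <<'E'
from h import *
print(wc(get_obs()["tcp_pos"]))
E
python3 -m inch '[[0,-0.004,0,0,0,0,1],[0,0,-0.03,0,0,0,1],[0,0,-0.06,0,0,0,1],[-0.015,-0.045,-0.04,0,0,0,1],[-0.015,-0.045,0,0,0,0,1],[0,0,0,0,0,0,1]]'; python3 - <<'E'
from h import *
import pickle
cs={n:read_camera(n) for n in("scene","wrist")}; pickle.dump(cs,open("c8.pkl","wb"))
brass(cs["wrist"]); spokes(cs["wrist"],0.); go([-.028,.0158,.2137],45)
E
```

```text
clock: 26.82
tcp_pos: [0.5976, 0.0459, 0.2136]
ee_rot: [0.283, 2.344, -0.116]
force: [-1.1, -1.9, 1.7]
gripper_width: -0.001
finger_force: 1.2
[-0.02805294  0.01587327  0.21361235]
clock: 27.58
tcp_pos: [0.5289, -0.0175, 0.3022]
ee_rot: [0.288, 2.339, -0.118]
force: [-1.0, 0.4, 0.0]
gripper_width: -0.0
finger_force: 0.0
blob [354.  228.5] 68 th -1.9 r 0.075 dep [-0.005  0.001  0.246]
n 1745 y0,z0 mm [0.2 3.8] th deg -1.03 med 1.46 p90 3.2
now castor [-80. -60. 301.] j [-0.61  0.02  0.38  2.33  1.37  0.33 -0.14] F [0.  0.4 0.6] t 27.675
shift old [0.0316 0.0939 0.1231] new [0.0316 0.0941 0.1229] turn [0.0004 0.0002 0.0003]
```

```bash
python3 -m inch '[[0,0,-0.03,0,0,0,1],[0,0,-0.03,0,0,0,1],[0,0,0,0,0,0,1]]'; python3 -c "
from rig import *
print(job_done())"
```

```text
clock: 28.05
tcp_pos: [0.4964, -0.0053, 0.3355]
ee_rot: [0.281, 2.34, -0.115]
force: [0.6, -0.2, -0.8]
gripper_width: 0.003
finger_force: 0.0
the job is handed in; nothing more can be done
None
```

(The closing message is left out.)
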